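# Tray the paddle and show the cutting board to the camera

## Task

For the hygiene photo of the washed kimchi tools, lay the bamboo paddle flat in the empty compartment of the tray, without dropping it, its handle pointing the same way as the handle of the ladle beside it. Then take the small cutting board (the piece with the hand hole, not the container lid) out of the drying rack and hold it up in front of the camera: upright as it stood, its middle straight above the round mark on the foot plate and level with the lens, a flat face square to the lens. Finish while still holding it there, still, in the gripper, and leave everything else where it stands.

Things in the scene. Friction and masses are not known exactly. Their poses are not given: they have to be found in the camera images.
- paddle_mid (a point): Grasp point of the loose bamboo paddle lying flat on the ledge: on the handle near the centre of mass, 7 mm above the flat underside. x axis towards the blade, z up. Paddle 230 mm long: handle 22 mm wide, 14 mm thick, from 125 mm behind this point to 25 mm ahead of it, then a round-ended blade 60 mm wide, 8 mm thick, ending 105 mm ahead. About 65 g.
- paddle_tip (a point): End of the paddle's blade, 105 mm ahead (+x) of paddle_mid, 4 mm above its underside.
- free_slot (a point): Centre of the inner floor (5 mm above the ledge) of the tray's empty compartment, 260 x 100 mm inside, walls 13 mm above the floor. x axis along the compartment, the way the ladle's bowl (so also the paddle's blade) must point, handles to -x; y across; z up. The paddle lies centred when paddle_mid is at x = +10 mm, 7 mm above this floor.
- tray: Fixed beige plastic tray, 270 x 215 x 18 mm, origin under its centre, two long compartments along its x axis: the empty one centred at y = +52.5 mm, the ladle's at y = -52.5 mm; walls and divider 5 mm thick.
- board_mid (a point): Centre (half-way up) of the loose small beige cutting board standing on its long edge in a slot of the drying rack: 150 mm long (x), 10 mm thick (y), 110 mm high (z up), top edge 55 mm above this point, a 20 x 60 mm hand hole 50 mm from the centre to +x. About 150 g, lifts straight out. It may be in either slot.
- lid_mid (a point): Centre of the container lid, a beige plastic plate without a hole, 170 mm long (x), about 10 mm thick (y), 125 mm high, standing in the rack's other slot, 90 mm from the board. To be left alone.
- rack: Fixed wooden drying rack, origin under its centre: base 120 x 175 x 8 mm, two slots along its x axis at y = +45 and -45 mm, each between two guides that are 6 mm thick, 100 mm long and rise to 43 mm above the ledge; slot 14 mm wide, floor 8 mm above the ledge.
- stand: Fixed inspection camera on an aluminium foot plate (310 x 100 x 8 mm). Origin on the ledge under the round mark on the plate; x axis = the horizontal direction in which the lens looks (from the camera to the mark). The camera (75 mm wide, top 228 mm above the ledge) is on a post 205 mm behind the mark; nothing stands above the plate within 150 mm of the mark.
- view_spot (a point): Point in the air where the board's middle is to be held: straight above the round mark, 200 mm above the ledge, level with the lens and 151 mm in front of it. Axes as of the stand: x away from the lens. The board's flat faces (its y axis) must be square to this x axis; either face may look at the lens.
- lens (a point): Centre of the camera lens's front glass, 200 mm above the ledge.
- ladle: Steel ladle in the tray's other compartment, 240 mm long, origin under its middle, x axis from handle to bowl. Leave alone.
- container: Open beige kimchi container with side latches, 140 x 200 x 120 mm, origin under its centre, at the back. Leave alone.
- tub: Small glass jar with a white cap, 72 mm across, 85 mm high, origin under its centre. Leave alone.

How it is judged (in metres and radians):
On the way, in this order (a step that is already met when the one before it is completed fails the run):
1. the paddle lies flat and released in the empty compartment, handle the same way as the ladle's (z of paddle_mid in the frame of free_slot below 0.013 m and x of paddle_mid in the frame of free_slot between -0.012 and 0.032 m and y of paddle_mid in the frame of free_slot between -0.025 and 0.025 m and x of paddle_tip in the frame of free_slot above 0.08 m and angle between paddle's own z axis and vertical below 0.08 rad and contact force between the fingers and paddle below 0.1 N and linear speed of paddle below 0.03 m/s), for 0.2 s.
2. the cutting board is lifted clear of the rack in the fingers (height (world z) of board_mid above 0.13 m and contact force between the fingers and board above 0.5 N), for 0.1 s.
At the end, for the whole second after the job is handed in: Paddle flat on the floor of the empty compartment, blade to the ladle-bowl end, released. Board held in the fingers only, centre within 30 mm of the point above the mark, within 25 mm of lens height, upright and square to the lens within 0.17 rad, at rest (all of step 1 and horizontal distance between board_mid and view_spot below 0.03 m and z of board_mid in the frame of view_spot between -0.025 and 0.025 m and angle between board's own z axis and vertical below 0.17 rad and angle between the y axis of board and the x axis of stand, either way round below 0.17 rad and contact force between the fingers and board above 1 N and contact force between board and stand below 0.2 N and contact force between board and rack below 0.2 N and contact force between board and container below 0.2 N and contact force between board and lid below 0.2 N and linear speed of board below 0.03 m/s and angular speed of board below 0.2 rad/s); the arm keeps its last pose, push and grip.
It fails at once if a bystander (ladle, container or glass jar) was shifted by more than 30 mm (distance of any of ladle, container, tub from where it was at the start of the episode above 0.03 m).
It fails at once if the container lid was shifted by more than 30 mm in the rack or taken out (distance of lid_mid from where it was at the start of the episode above 0.03 m).
It fails at once if the paddle was dropped from a height instead of laid down (contact force between the fingers and paddle below 0.05 N and height (world z) of paddle_mid above 0.055 m and linear speed of paddle above 0.3 m/s).
It also fails if it takes over 54 s, if anything falls off the work surface, if the arm or the gripper's body presses on something with over 40 N, if the wrist force passes 120 N, or if a joint passes its speed limit or range.

## Robot

A 6-joint arm with a two-finger parallel gripper is mounted at the origin on the work surface. World frame = base frame: x ahead of the robot, y to its left, z up, the work surface at z = 0. Lengths are in m, angles in degrees, forces in N, time in s.
With the tool pointing down it reaches from about 0.325 to 0.775 m from the base axis. Payload 9.3 kg.
Tool frame: the origin (TCP) lies at the very end of the fingers, on their centre line; the grasp point (between the pads) lies 19 mm behind it; x points along the fingers, z is the direction in which the jaws open and shut, and the axes are right-handed (so a half turn about x gives the same grasp; the last joint's range is limited). The gripper opens to 85 mm and grips with 20 to 120 N. Pads are 22 mm wide; open, the fingers measure 114 mm over their backs; the gripper's body (76 mm by 85 mm) begins 54 mm behind the grasp point. The pads swing forward as they close: fully open they stand 13 mm farther back than shut.
Start: joints at [-74.691, 14.817, 1.232, 76.415, 0, 81.257], TCP at [0.224, -0.502, 0.231] pointing down, gripper open.
Joint ranges: [-174.27, 174.27], [-52.1, 104.24], [-59.71, 78.15], [-110.17, 111.67], [-87.03, 83.33], [-180, 180]. Speed limits (degrees/s): [127.2, 127.2, 159.86, 180, 180, 180].

## Interface

Orientations are given as [roll, pitch, yaw] about the fixed x, y, z axes, in that order (R = Rz(yaw) Ry(pitch) Rx(roll)).
In Python, from bench import telemetry, imaging, r gives the robot as it stands.
- The arm moves only by the shell command python3 -m pendant 'ROWS'. ROWS is JSON, a list of rows, each a list of 3 entries, a list of its own where there are three numbers: the turn, a rotation vector about the tool's x, y, z in rad, then the shift along the tool's x, y, z in m, then the gripper command: -1 is fully open, 1 is shut, values between are in proportion. A call has 1 to 12 rows; each row is the pose to reach, as a shift and turn from the pose commanded when the call began, along the tool's axes at that moment; what a row does not reach only later rows make up. A row lasts 1/10 s, in which the tool goes at most 50 mm and 8.59 degrees, less where a joint would pass 70% of its speed; a pose out of reach is approached as far as the arm can. A call with a gripper value outside its range is refused whole. The fingers move at their own pace and stop on an object; the grip force is fixed at half the most. Time passes only in rows, so rows that repeat a pose let the fingers close. It gives the time, the measured TCP pose, the force and the opening at its end, in the units of the state.
- telemetry.get_state(): the state, without advancing time (a new reading comes with each control period).
- imaging.snapshot(name): name is "side" or "top"; returns the picture (420x560x3 uint8, blue, green, red); there is no depth.
- imaging.camera_info(name): a dict with "camera_matrix" (3x3 intrinsics, pixels), "position" and "attitude" of the camera in the world. Camera axes: x right, y up, looking along -z (the intrinsics and any distortion apply to the point x, -y, -z); pixel columns grow to the right and rows downward; lengths in m; the calibration is good to about 2 mm. A picture is of the moment at which its call begins. camera_info takes no time and is no camera call.
- r.job_done(): hands the job in, once; it reports no verdict.
The state is a dict: "time_s": time; "joints": joint angles; "qd": joint speeds; "joint_efforts": joint torques, N m; "ee_pos": TCP position; "tool_rot": TCP orientation; "wrist_force": force on the tool from outside, world axes, zero at the start; "wrist_torque": the same for the moment, N m; "finger_gap": finger opening in m.
Only numpy, scipy, OpenCV 4.12 (cv2) and the standard library are available. Lean on these libraries where they do the work, as an engineer would, in place of code of your own. Each camera call takes 0.05 s, during which the arm holds its last target.

## Working session

There is one attempt and no reset: what is moved stays moved. The work goes in short steps, Python scripts to look and compute and a shell command to move; the robot and the scene stay as the last step left them, time stands still between calls to the robot, and variables do not carry over. Pictures are saved under pics/ and viewed, and the job is handed in when it is done.

```bash
ls; mkdir -p pics; python3 - <<'E'
from bench import telemetry, imaging, r
import cv2
print(telemetry.get_state())
for n in("side","top"):
    print(imaging.camera_info(n)); cv2.imwrite(f"pics/{n}0.png",imaging.snapshot(n))
E
```

```text
pics
{'time_s': 0.0, 'joints': array([-7.46921486e+01,  1.48512964e+01,  1.18820744e+00,  7.64136227e+01,
        1.71145791e-03,  8.12552867e+01]), 'qd': array([ 0.03462594, -0.07405581,  0.02662456, -0.05791936,  0.04027694,
        0.03223779]), 'joint_efforts': array([ 4.80600156e-04, -5.55636013e+01,  3.44531536e+01,  1.34440514e-02,
       -1.43532643e-04,  2.02120091e-06]), 'ee_pos': array([ 0.22408392, -0.50197831,  0.23065043]), 'tool_rot': array([169.97721611,  89.92326919, 104.02977959]), 'wrist_force': array([-0.47341425,  0.44706315, -0.15271258]), 'wrist_torque': array([ 0.01001698, -0.02846555,  0.02704251]), 'finger_gap': 0.08551076376445149}
{'camera_matrix': array([[400.1331748 ,   0.        , 279.32555355],
       [  0.        , 400.1331748 , 205.6177756 ],
       [  0.        ,   0.        ,   1.        ]]), 'position': array([0.19106092, 0.82599986, 0.94641351]), 'attitude': array([ 4.88217799e+01,  1.24562441e-01, -1.52236060e+02])}
{'camera_matrix': array([[545.15604083,   0.        , 280.21021233],
       [  0.        , 545.15604083, 201.36060281],
       [  0.        ,   0.        ,   1.        ]]), 'position': array([0.3993303 , 0.03588929, 1.98930846]), 'attitude': array([  5.85781226,  -0.50516807, -91.14003683])}
```

View pics/side0.png

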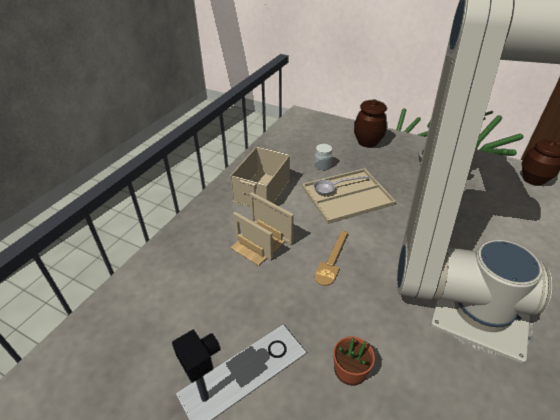

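View pics/top0.png

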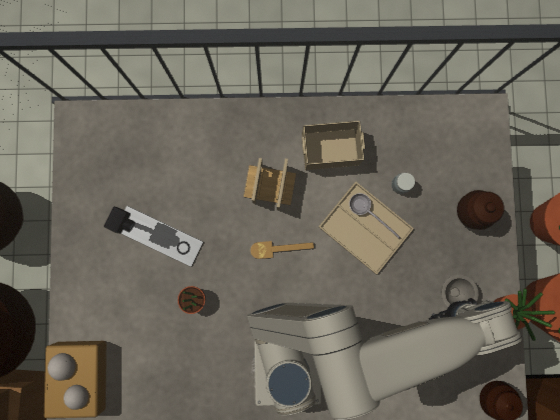

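```bash
python3 - <<'E'
import cv2
t=cv2.imread("pics/top0.png")
c=t[20:400,60:520]
cv2.imwrite("pics/topA.png",cv2.resize(t[60:330,90:330],None,fx=2.9,fy=2.2,interpolation=cv2.INTER_CUBIC)) if 0 else None
cv2.imwrite("pics/topA.png",cv2.resize(t[40:210,60:300],None,fx=3.3,fy=3.3,interpolation=cv2.INTER_CUBIC))
cv2.imwrite("pics/topB.png",cv2.resize(t[40:210,280:520],None,fx=3.3,fy=3.3,interpolation=cv2.INTER_CUBIC))
E
```

```text
(no output)
```

The top view shows the paddle at about (280,248), blade to the left, and the tray at (366,228) with the ladle in its upper-right compartment, bowl at the upper left. The rack is at (270,183) and the stand's mark at (183,247).

View pics/topA.png

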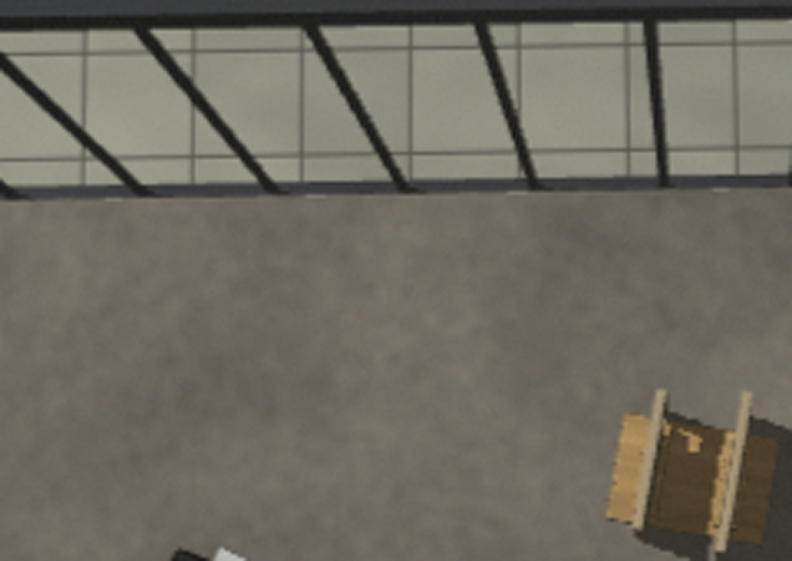

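```bash
python3 - <<'E'
import cv2
t=cv2.imread("pics/top0.png")
cv2.imwrite("pics/topC.png",cv2.resize(t[150:280,230:420],None,fx=4.2,fy=4.2,interpolation=cv2.INTER_CUBIC))
s=cv2.imread("pics/side0.png")
cv2.imwrite("pics/sideC.png",cv2.resize(s[140:290,220:400],None,fx=4,fy=4,interpolation=cv2.INTER_CUBIC))
cv2.imwrite("pics/sideD.png",cv2.resize(s[310:420,160:320],None,fx=4.5,fy=4.5,interpolation=cv2.INTER_CUBIC))
E
```

```text
(no output)
```

View pics/topC.png

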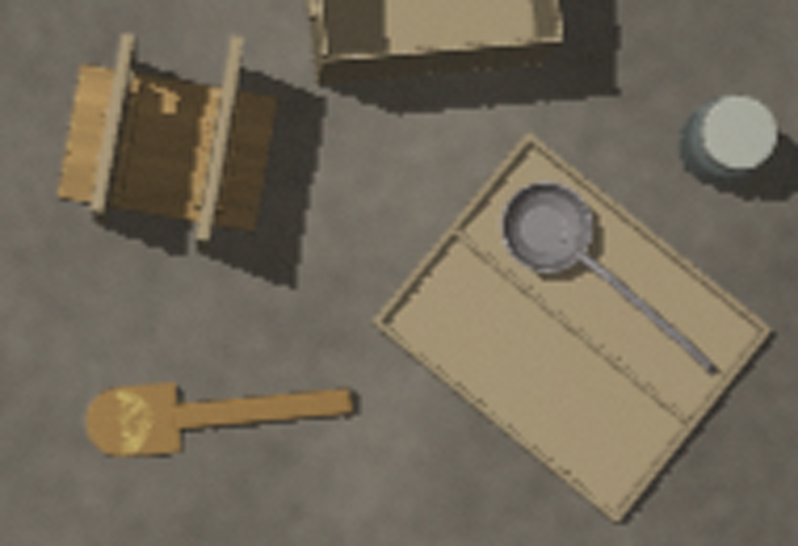

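View pics/sideC.png

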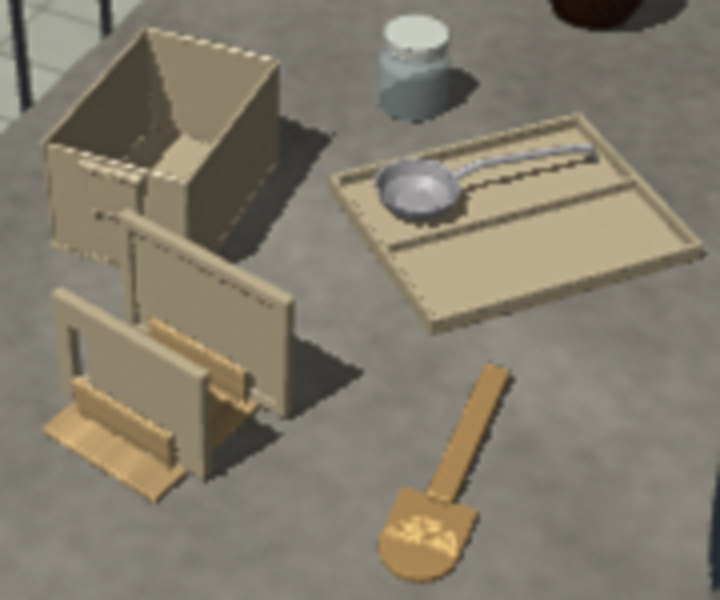

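View pics/sideD.png

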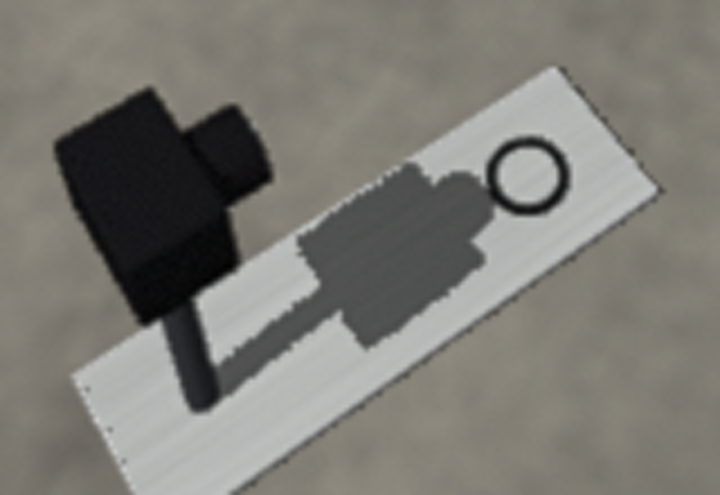

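The holed board is the left, shorter plate, with its hole at the far (+x) end, and the lid is the taller plate on the right. The ring mark is at about (277,349) in the side view. Next I'll measure by masks.

```bash
cat > h.py <<'E'
import numpy as np, cv2
from scipy.spatial.transform import Rotation as Ro
from bench import telemetry, imaging, r
def cam(n):
    i=imaging.camera_info(n); return np.array(i["camera_matrix"]),np.array(i["position"]),Ro.from_euler('xyz',i["attitude"],degrees=True).as_matrix()
def rays(n,px):
    K,p,R=cam(n); px=np.atleast_2d(np.asarray(px,float))
    d=np.linalg.solve(K,np.c_[px,np.ones(len(px))].T).T*[1,-1,-1]
    return p,d@R.T
def cast(n,px,z):
    p,d=rays(n,px); return p+d*((z-p[2])/d[:,2])[:,None]
def proj(n,X):
    K,p,R=cam(n); c=(np.atleast_2d(X)-p)@R*[1,-1,-1]; q=c@K.T; return q[:,:2]/q[:,2:]
def tri(a,b):
    (p,d),(q,e)=rays("top",a),rays("side",b); d=d[0]/np.linalg.norm(d[0]);e=e[0]/np.linalg.norm(e[0])
    s=np.linalg.lstsq(np.c_[d,-e],q-p,rcond=None)[0]; A=p+d*s[0];B=q+e*s[1]
    return (A+B)/2,np.linalg.norm(A-B)
E
cat > m.py <<'E'
from h import *
np.set_printoptions(precision=4,suppress=True)
ims={n:cv2.imread(f"pics/{n}0.png") for n in("top","side")}
def big(m):
    c,_=cv2.findContours(m,cv2.RETR_EXTERNAL,cv2.CHAIN_APPROX_NONE); return max(c,key=cv2.contourArea)
def roi(m,x0,y0,x1,y1):
    o=np.zeros_like(m); o[y0:y1,x0:x1]=m[y0:y1,x0:x1]; return o
R={"top":dict(pad=(245,235,320,265),tray=(315,180,418,277),plate=(120,200,210,270)),"side":dict(pad=(310,228,352,288),tray=(298,165,400,222),plate=(170,322,310,420))}
for n,im in ims.items():
    hsv=cv2.cvtColor(im,cv2.COLOR_BGR2HSV)
    for what,lo,hi,z in(("pad",(8,110,60),(28,255,255),0.010),("tray",(10,45,90),(30,140,255),0.018),("plate",(0,0,150),(180,40,255),0.008)):
        m=cv2.morphologyEx(roi(cv2.inRange(hsv,lo,hi),*R[n][what]),cv2.MORPH_CLOSE,np.ones((3,3)))
        c=big(m)
        W=cast(n,c[:,0,:],z)
        mm=(W[:,:2]*1000).astype(np.float32)
        if what!="pad": mm=cv2.convexHull(mm)
        rc=cv2.minAreaRect(mm); print(n,what,rc); print(cv2.boxPoints(rc))
        if what=="pad":
            (cx,cy),a=rc[0],None
            bp=cv2.boxPoints(rc); 
            e=[bp[1]-bp[0],bp[2]-bp[1]]; e=max(e,key=np.linalg.norm); e/=np.linalg.norm(e)
            t=(mm-rc[0])@e; w=(mm-rc[0])@[-e[1],e[0]]
            print("dir",e,"widths +end",np.ptp(w[t>60]),"-end",np.ptp(w[t<-60]))
            # handle centre line
            s=-1 if np.ptp(w[t>60])>np.ptp(w[t<-60]) else 1
            h=mm[(t*s>0)&(t*s<105)]; l=cv2.fitLine(h,cv2.DIST_L2,0,.01,.01).ravel(); print("handle",l,np.degrees(np.arctan2(l[1],l[0])))
E
python3 m.py
python3 - <<'E'
import cv2
t=cv2.imread("pics/top0.png")
cv2.imwrite("pics/stand.png",cv2.resize(t[195:275,95:215],None,fx=6,fy=6,interpolation=cv2.INTER_CUBIC))
cv2.imwrite("pics/rack.png",cv2.resize(t[150:220,235:305],None,fx=8,fy=8,interpolation=cv2.INTER_CUBIC))
t=cv2.imread("pics/side0.png")
cv2.imwrite("pics/racks.png",cv2.resize(t[185:270,225:300],None,fx=7,fy=7,interpolation=cv2.INTER_CUBIC))
E
```

```text
top pad ((432.79681396484375, 11.522148132324219), (57.758026123046875, 226.004150390625), 4.029473304748535)
[[ 396.0486  122.2156]
 [ 411.9298 -103.2299]
 [ 469.545   -99.1713]
 [ 453.6638  126.2742]]
dir [ 0.0703 -0.9975] widths +end 19.93224408314626 -end 57.737004031170386
handle [  0.0721  -0.9974 436.7181 -40.3815] -85.86809
top tray ((502.0282287597656, -292.609375), (273.7956237792969, 219.97329711914062), 49.431331634521484)
[[ 329.4467 -325.0699]
 [ 496.5444 -468.1314]
 [ 674.6097 -260.1489]
 [ 507.5121 -117.0873]]
top plate ((479.185791015625, 445.7006530761719), (278.2813415527344, 97.6649398803711), 63.80162048339844)
[[373.942  342.4124]
 [461.5739 299.2952]
 [584.4296 548.9889]
 [496.7977 592.1061]]
side pad ((430.2654724121094, 12.663078308105469), (59.30155563354492, 233.99285888671875), 3.064185619354248)
[[ 394.4031  127.9073]
 [ 406.9111 -105.751 ]
 [ 466.1279 -102.5811]
 [ 453.6199  131.0772]]
dir [ 0.0535 -0.9986] widths +end 20.477503458311148 -end 59.301551042961705
handle [  0.0662  -0.9978 435.7624 -37.7564] -86.2066
side tray ((498.948486328125, -287.7287292480469), (281.6800231933594, 232.42825317382812), 49.221858978271484)
[[ 318.9589 -318.4759]
 [ 494.9639 -470.2822]
 [ 678.9381 -256.9816]
 [ 502.9331 -105.1753]]
side plate ((485.415771484375, 457.98919677734375), (309.1141662597656, 100.53336334228516), 63.70741653442383)
[[371.8876 341.6879]
 [462.0202 297.1561]
 [598.9439 574.2905]
 [508.8113 618.8223]]
```

```bash
sleep 1
```

```text
(no output)
```

View pics/stand.png

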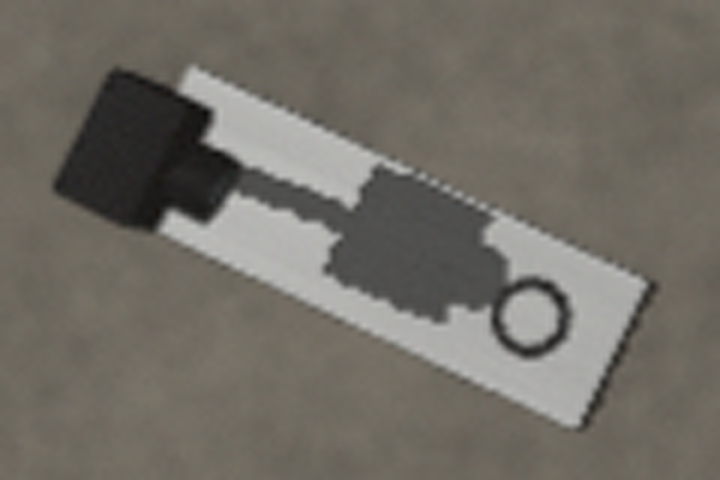

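View pics/rack.png

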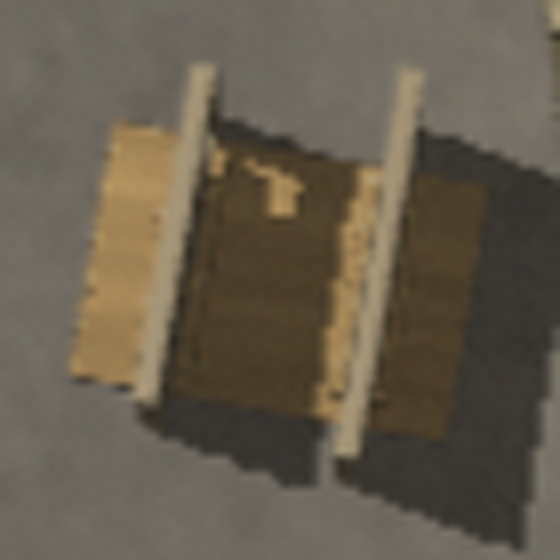

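View pics/racks.png

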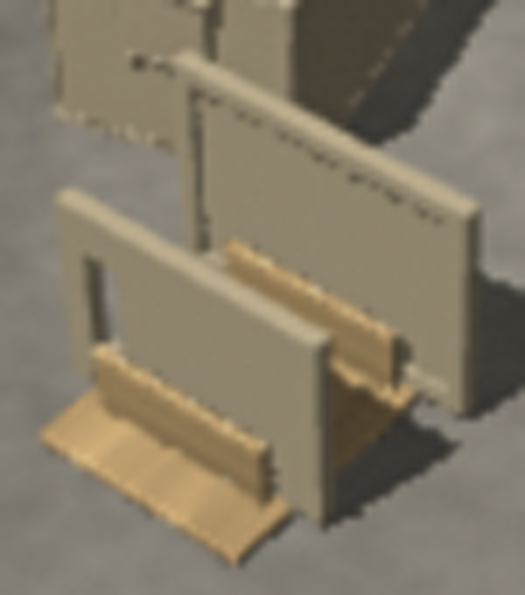

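```bash
cat > plan.py <<'E'
from h import *
np.set_printoptions(precision=4,suppress=True)
def go(xy,z,jaw,tool_z=None):
    """rotvec & shift (tool axes) to put TCP at xy,z, pointing down, jaw axis yaw (deg, mod 180)"""
    s=telemetry.get_state(); R=Ro.from_euler('xyz',s["tool_rot"],degrees=True).as_matrix()
    best=None
    for j in(jaw,jaw+180):
        c=np.array([np.cos(np.radians(j)),np.sin(np.radians(j)),0]); x=np.array([0,0,-1.])
        T=np.c_[x,np.cross(c,x),c]; rv=Ro.from_matrix(R.T@T).as_rotvec()
        if best is None or np.linalg.norm(rv)<np.linalg.norm(best): best=rv
    d=np.array([*xy,z])-s["ee_pos"]
    print("turn",best,"deg",np.degrees(best),"shift",R.T@d,"| world d",d,"t",s["time_s"],"F",s["wrist_force"],"gap",s["finger_gap"],"j6",s["joints"][5],"jawyaw",np.degrees(np.arctan2(R[1,2],R[0,2])))
E
python3 - <<'E'
from plan import *
a=lambda v:np.degrees(np.arctan2(v[1],v[0]))
# board edge
for nm,pts,z in(("board",[(148,400),(203,68)],.118),("lid",[(346,455),(411,70)],.133)):
    P=cast("top",np.array(pts)/8+[235,150]-.4,z); print(nm,P,np.linalg.norm(P[1]-P[0]),a(P[1]-P[0]),P.mean(0))
# side: top face corners of board: far end mid (68,198), near end mid(325,340) ,/7
P=cast("side",np.array([(66,194),(325,337)])/7+[225,185]-.4,.118); print("side board",P,np.linalg.norm(P[1]-P[0]),a(P[0]-P[1]),P.mean(0))
mt=np.array([531,317])/6+[95,195]-.4; ms=np.array([527,176])/4.5+[160,310]-.4
print("mark",cast("top",mt,.008),cast("side",ms,.008))
print("stand yaw top",a([461.5739-584.4296,299.2952-548.989]),"side",a([462.02-598.94,297.156-574.29]))
print("tray yaw",a([674.61-496.54,-260.15+468.13]))
go((.432,.022),.1,4)
E
```

```text
board [[0.5988 0.109  0.118 ]
 [0.7435 0.0829 0.118 ]] 0.14699832399762217 -10.206831029267484 [0.6712 0.096  0.118 ]
lid [[ 0.572   0.0242  0.133 ]
 [ 0.7382 -0.0071  0.133 ]] 0.16915929128934176 -10.656966288961417 [0.6551 0.0085 0.133 ]
side board [[0.7431 0.0814 0.118 ]
 [0.5992 0.1065 0.118 ]] 0.1459715685692344 -9.869960052254998 [0.6712 0.094  0.118 ]
mark [[0.4414 0.3689 0.008 ]] [[0.4425 0.367  0.008 ]]
stand yaw top -116.1983592464506 side -116.29199830447588
tray yaw 49.43025539123306
turn [-1.2208 -0.0009 -0.0009] deg [-69.9481  -0.0507  -0.0488] shift [ 0.1313  0.4034 -0.3936] | world d [ 0.2079  0.524  -0.1307] t 0.1 F [-1.5687  0.8131  0.5832] gap 0.08583943451040463 j6 81.25779061138073 jawyaw -65.94810347350048
```

```bash
python3 -m pendant '[[[-0.05,0,0],[0,0.017,-0.016],-0.2],[[-0.15,0,0],[0.005,0.05,-0.049],-0.2],[[-0.25,0,0],[0.01,0.085,-0.082],-0.2],[[-0.36,0,0],[0.02,0.12,-0.116],-0.2],[[-0.47,0,0],[0.025,0.155,-0.15],-0.2],[[-0.58,0,0],[0.03,0.19,-0.184],-0.2],[[-0.69,0,0],[0.035,0.225,-0.218],-0.2],[[-0.8,0,0],[0.04,0.26,-0.252],-0.2],[[-0.91,0,0],[0.05,0.295,-0.286],-0.2],[[-1.02,0,0],[0.06,0.33,-0.32],-0.2],[[-1.12,0,0],[0.06,0.365,-0.355],-0.2],[[-1.18,0,0],[0.06,0.39,-0.38],-0.2]]'; python3 -c "
from plan import *
go((.432,.022),.06,4)"
```

```text
time_s: 1.3
ee_pos: [0.4255, 0.0064, 0.1709]
tool_rot: [144.4, 90.0, 146.4]
wrist_force: [-0.4, -0.5, -0.4]
finger_gap: 0.0513
turn [-0.0355 -0.0005 -0.0004] deg [-2.0329 -0.0314 -0.0233] shift [0.1109 0.0153 0.0071] | world d [ 0.0065  0.0156 -0.1109] t 1.3 F [-0.3992 -0.461  -0.3668] gap 0.0512591273837911 j6 77.56083039174503 jawyaw 1.9671327478491047
```

```bash
python3 -m pendant '[[[-0.02,0,0],[0.03,0.01,0.005],-0.2],[[-0.035,0,0],[0.07,0.0153,0.0071],-0.2],[[-0.035,0,0],[0.1,0.0153,0.0071],-0.2],[[-0.035,0,0],[0.12,0.0153,0.0071],-0.2],[[-0.035,0,0],[0.125,0.0153,0.0071],-0.2],[[-0.035,0,0],[0.125,0.0153,0.0071],-0.2]]'; python3 -c "
from plan import *
go((.432,.022),.005,4)
for n in('side','top'): cv2.imwrite(f'pics/{n}1.png',imaging.snapshot(n))
s=cv2.imread('pics/side1.png'); cv2.imwrite('pics/side1c.png',cv2.resize(s[130:300,260:440],None,fx=3.5,fy=3.5,interpolation=cv2.INTER_CUBIC))
"
```

```text
time_s: 1.9
ee_pos: [0.4317, 0.0193, 0.046]
tool_rot: [166.7, 89.9, 170.4]
wrist_force: [-0.2, -0.1, 0.6]
finger_gap: 0.0511
turn [-0.0058 -0.0016 -0.0004] deg [-0.3317 -0.0895 -0.0214] shift [0.041  0.0027 0.0006] | world d [ 0.0003  0.0027 -0.041 ] t 1.9 F [-0.2035 -0.0572  0.6129] gap 0.05114620455870051 j6 77.73233243967194 jawyaw 3.6683136136426686
```

View pics/side1c.png

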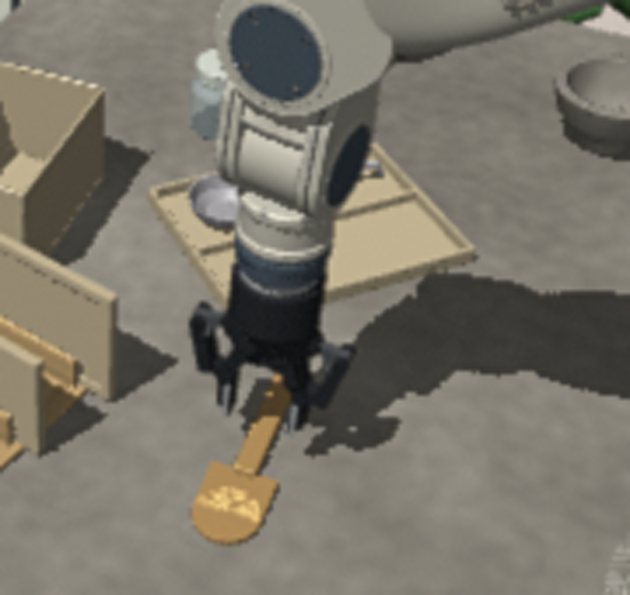

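View pics/top1.png

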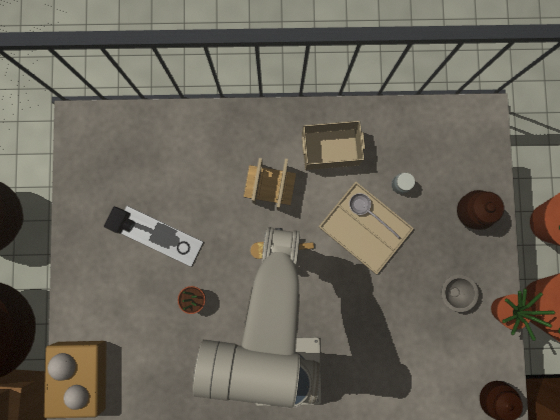

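The fingers straddle the handle: in the side crop the tips are at about (225,408) and (297,425), with the handle between them. Next: descend.

```bash
python3 -m pendant '[[[0,0,0],[0.015,0.0,0],-0.2],[[0,0,0],[0.03,0,0],-0.2],[[0,0,0],[0.04,0,0],-0.2],[[0,0,0],[0.04,0,0],-0.2]]' && python3 -m pendant '[[[0,0,0],[0,0,0],0.3],[[0,0,0],[0,0,0],0.6],[[0,0,0],[0,0,0],1],[[0,0,0],[0,0,0],1],[[0,0,0],[0,0,0],1],[[0,0,0],[0,0,0],1]]'; python3 -c "
from plan import *
go((.432,.022),.1,4)"
```

```text
time_s: 2.4
ee_pos: [0.4319, 0.0192, 0.006]
tool_rot: [168.1, 90.0, 171.8]
wrist_force: [-0.0, -0.3, 0.5]
finger_gap: 0.0515
time_s: 3.0
ee_pos: [0.4327, 0.0191, 0.0073]
tool_rot: [-15.4, 89.9, -11.8]
wrist_force: [-0.7, -0.2, 7.1]
finger_gap: 0.0201
turn [-0.0057  0.0017  0.0005] deg [-0.3258  0.0983  0.0274] shift [-0.0927  0.0029 -0.0003] | world d [-0.0007  0.0029  0.0927] t 3.0 F [-0.7014 -0.1579  7.0539] gap 0.020062055902947833 j6 77.73049271745596 jawyaw 3.6742559750207184
```

```bash
python3 -m pendant '[[[0,0,0],[-0.01,0.0,0],1],[[0,0,0],[-0.03,0,0],1],[[0,0,0],[-0.06,0,0],1],[[0,0,0],[-0.09,0,0],1],[[0,0,0],[-0.1,0,0],1],[[0,0,0],[-0.1,0,0],1]]'; python3 -c "
from plan import *
print(cast('top',np.array([[388,320],[618,515],[460,240],[686,422],[538,374]])/4.2+[230,150]-.4,.012))
go((.4675,-.2555),.1,-40.5)
for n in('side',): cv2.imwrite(f'pics/{n}2.png',imaging.snapshot(n))
s=cv2.imread('pics/side2.png'); cv2.imwrite('pics/side2c.png',cv2.resize(s[130:300,260:440],None,fx=3.5,fy=3.5,interpolation=cv2.INTER_CUBIC))
"
```

```text
time_s: 3.6
ee_pos: [0.4329, 0.0191, 0.1079]
tool_rot: [-12.0, 89.8, -8.3]
wrist_force: [0.2, 0.3, -1.1]
finger_gap: 0.0198
[[ 0.5098 -0.1355  0.012 ]
 [ 0.3386 -0.3283  0.012 ]
 [ 0.578  -0.2     0.012 ]
 [ 0.4168 -0.39    0.012 ]
 [ 0.4606 -0.2637  0.012 ]]
turn [ 0.7709  0.0035 -0.0006] deg [44.1707  0.2003 -0.0358] shift [ 0.0082 -0.2763  0.0169] | world d [ 0.0346 -0.2746 -0.0079] t 3.6 F [ 0.1802  0.2962 -1.0588] gap 0.01980616514333956 j6 77.73299633422894 jawyaw 3.6708024140218103
```

View pics/side2c.png

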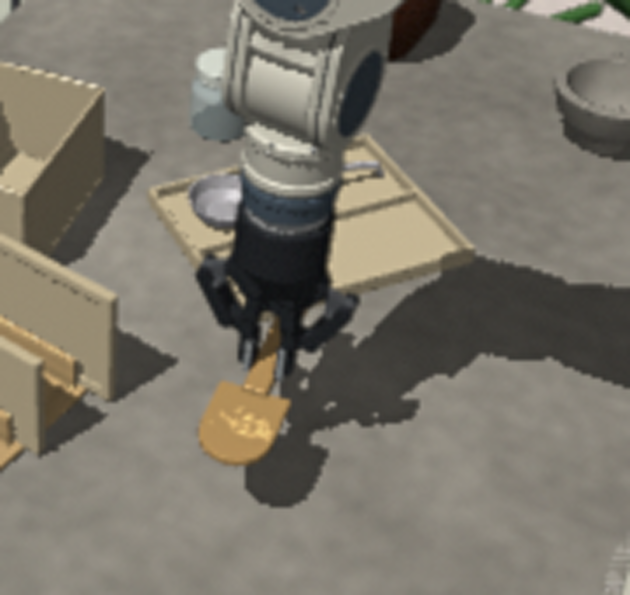

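```bash
python3 -m pendant '[[[0.03,0,0],[0,-0.01,0],1],[[0.1,0,0],[0,-0.035,0.002],1],[[0.18,0,0],[0,-0.065,0.004],1],[[0.27,0,0],[0,-0.1,0.006],1],[[0.36,0,0],[0,-0.135,0.008],1],[[0.45,0,0],[0,-0.17,0.01],1],[[0.54,0,0],[0,-0.205,0.012],1],[[0.63,0,0],[0,-0.235,0.014],1],[[0.7,0,0],[0,-0.26,0.0155],1],[[0.75,0,0],[0,-0.274,0.016],1],[[0.771,0,0],[0,-0.278,0.016],1],[[0.771,0,0],[0,-0.278,0.016],1]]'; python3 -c "
from plan import *
go((.4665,-.2572),.03,-40.5)
for n in('side','top'): cv2.imwrite(f'pics/{n}3.png',imaging.snapshot(n))
s=cv2.imread('pics/side3.png'); cv2.imwrite('pics/side3c.png',cv2.resize(s[100:250,270:450],None,fx=3.5,fy=3.5,interpolation=cv2.INTER_CUBIC))
s=cv2.imread('pics/top3.png'); cv2.imwrite('pics/top3c.png',cv2.resize(s[150:310,290:450],None,fx=3.5,fy=3.5,interpolation=cv2.INTER_CUBIC))
"
```

```text
time_s: 4.85
ee_pos: [0.4651, -0.2575, 0.1051]
tool_rot: [-177.3, 89.9, 142.1]
wrist_force: [-0.4, -0.5, -1.4]
finger_gap: 0.0198
turn [-0.0016 -0.0023  0.0001] deg [-0.0907 -0.1304  0.0061] shift [0.0751 0.0012 0.0011] | world d [ 0.0014  0.0003 -0.0751] t 4.85 F [-0.3594 -0.4608 -1.4402] gap 0.019768863642357193 j6 92.57168579234803 jawyaw -40.5907424650224
```

View pics/side3c.png

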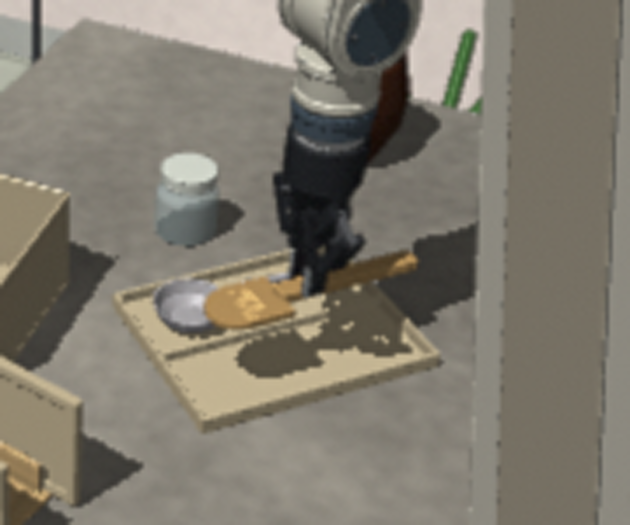

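View pics/top3c.png

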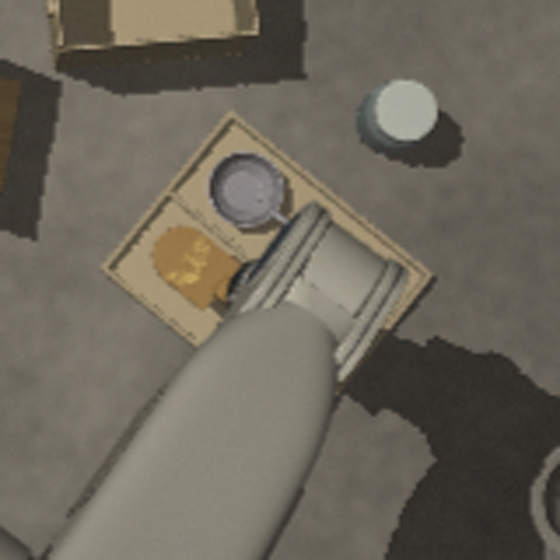

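The paddle is held level over the empty compartment, blade towards the bowl end. In the top crop the blade tip is at about (152,240).

```bash
python3 -c "
from plan import *
im=cv2.imread('pics/top3.png'); m=cv2.inRange(cv2.cvtColor(im,cv2.COLOR_BGR2HSV),(8,110,60),(28,255,255)); m[:, :330]=0; m[:,362:]=0; m[:208]=0; m[245:]=0
c=max(cv2.findContours(m,0,1)[0],key=cv2.contourArea)[:,0]
W=cast('top',c,.105)[:,:2]; S=np.array([.462,-.2625]); u=np.array([np.cos(np.radians(49.4)),np.sin(np.radians(49.4))]); v=np.array([-u[1],u[0]])
q=(W-S)@np.c_[u,v]; print(q[:,0].max(), q[q[:,0]>40][:,1].min(),q[q[:,0]>40][:,1].max(), len(c))
"
```

```text
Traceback (most recent call last):
ValueError: zero-size array to reduction operation minimum which has no identity
```

```bash
python3 -c "
from plan import *
im=cv2.imread('pics/top3.png'); m=cv2.inRange(cv2.cvtColor(im,cv2.COLOR_BGR2HSV),(8,110,60),(28,255,255)); m[:, :330]=0; m[:,362:]=0; m[:208]=0; m[245:]=0
c=max(cv2.findContours(m,0,1)[0],key=cv2.contourArea)[:,0]
W=cast('top',c,.105)[:,:2]; S=np.array([.462,-.2625]); u=np.array([np.cos(np.radians(49.4)),np.sin(np.radians(49.4))]); v=np.array([-u[1],u[0]])
q=(W-S)@np.c_[u,v]; print(q.max(0),q.min(0), q[q[:,0]>.07][:,1].min(),q[q[:,0]>.07][:,1].max(), len(c))
"
```

```text
[0.1124 0.0331] [ 0.0269 -0.0264] -0.025553389728541126 0.03213196097832933 60
```

```bash
python3 -m pendant '[[[0,0,0],[0.015,0.001,0.001],1],[[0,0,0],[0.04,0.001,0.001],1],[[0,0,0],[0.06,0.001,0.001],1],[[0,0,0],[0.075,0.001,0.001],1],[[0,0,0],[0.083,0.001,0.001],1],[[0,0,0],[0.088,0.001,0.001],1],[[0,0,0],[0.09,0.001,0.001],1],[[0,0,0],[0.09,0.001,0.001],1]]' && python3 -m pendant '[[[0,0,0],[0.001,0,0],1],[[0,0,0],[0.002,0,0],1],[[0,0,0],[0.002,0,0],1]]'
```

```text
time_s: 5.75
ee_pos: [0.4674, -0.2571, 0.0166]
tool_rot: [6.2, 90.0, -34.3]
wrist_force: [-0.2, 0.0, -0.2]
finger_gap: 0.0202
time_s: 6.05
ee_pos: [0.4673, -0.2572, 0.0145]
tool_rot: [5.4, 90.0, -35.1]
wrist_force: [0.4, -0.0, -0.5]
finger_gap: 0.0199
```

```bash
python3 -m pendant '[[[0,0,0],[0.001,0,0],1],[[0,0,0],[0.002,0,0],1],[[0,0,0],[0.002,0,0],1]]'
```

```text
time_s: 6.35
ee_pos: [0.4673, -0.2571, 0.0124]
tool_rot: [0.8, 90.0, -39.7]
wrist_force: [-0.9, -0.1, 1.4]
finger_gap: 0.0197
```

Contact is just starting. Next: open to about 50 mm (inside the 100 mm compartment) and rise.

```bash
python3 -m pendant '[[[0,0,0],[0,0,0],0.4],[[0,0,0],[0,0,0],0.2],[[0,0,0],[0,0,0],0],[[0,0,0],[0,0,0],-0.1],[[0,0,0],[0,0,0],-0.1],[[0,0,0],[0,0,0],-0.1],[[0,0,0],[-0.01,0,0],-0.1],[[0,0,0],[-0.03,0,0],-0.1],[[0,0,0],[-0.07,0,0],-0.1],[[0,0,0],[-0.12,0,0],-0.1],[[0,0,0],[-0.17,0,0],-0.1],[[0,0,0],[-0.2,0,0],-0.1]]'; python3 -c "
from plan import *
go((.6715,.095),.2,80)
for n in('side','top'): cv2.imwrite(f'pics/{n}4.png',imaging.snapshot(n))
s=cv2.imread('pics/side4.png'); cv2.imwrite('pics/side4c.png',cv2.resize(s[100:250,270:450],None,fx=3.5,fy=3.5,interpolation=cv2.INTER_CUBIC))
"
```

```text
time_s: 7.55
ee_pos: [0.4677, -0.2573, 0.2171]
tool_rot: [3.0, 89.7, -37.5]
wrist_force: [0.7, -0.1, 0.1]
finger_gap: 0.0471
turn [ 1.0385  0.0043 -0.0027] deg [59.499   0.244  -0.1568] shift [ 0.0169  0.4003 -0.0739] | world d [ 0.2038  0.3523 -0.0171] t 7.55 F [ 0.696  -0.0868  0.0539] gap 0.04711785946303353 j6 92.6673864902749 jawyaw -40.50096204741134
```

View pics/side4c.png

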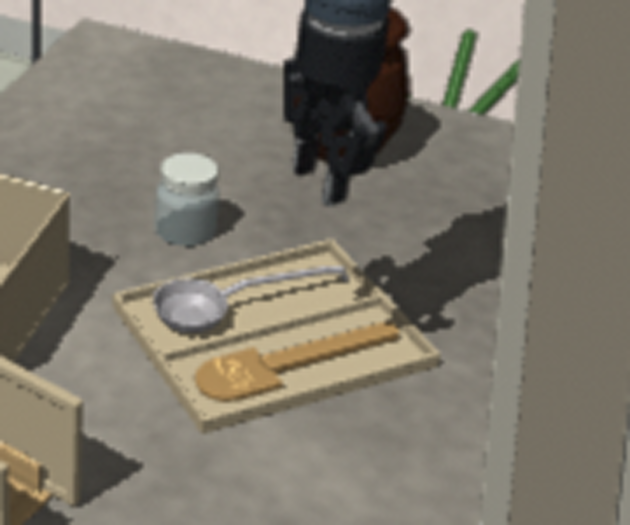

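The paddle lies flat in the empty compartment, its handle parallel to the ladle's and pointing the same way. For the rack I turn the long way round (−120°) so joint 6 stays in range.

```bash
python3 -m pendant '[[[-0.05,0,0],[0,0.012,-0.002],-0.1],[[-0.17,0,0],[0,0.035,-0.006],-0.1],[[-0.3,0,0],[0,0.06,-0.011],-0.1],[[-0.44,0,0],[0,0.09,-0.016],-0.1],[[-0.58,0,0],[0,0.12,-0.022],-0.1],[[-0.72,0,0],[0,0.15,-0.028],-0.1],[[-0.86,0,0],[0,0.18,-0.033],-0.1],[[-1.0,0,0],[0,0.21,-0.039],-0.1],[[-1.14,0,0],[0,0.24,-0.044],-0.1],[[-1.28,0,0],[0,0.27,-0.05],-0.1],[[-1.42,0,0],[0,0.3,-0.055],-0.1],[[-1.5,0,0],[0,0.32,-0.059],-0.1]]'; python3 -c "
from plan import *
go((.6715,.095),.2,80)"
```

```text
time_s: 8.85
ee_pos: [0.6303, 0.0273, 0.2104]
tool_rot: [120.8, 89.8, 166.8]
wrist_force: [0.8, 0.2, -0.0]
finger_gap: 0.0471
turn [-0.5941 -0.0007 -0.0029] deg [-34.0419  -0.0411  -0.1677] shift [0.0104 0.0174 0.0773] | world d [ 0.0412  0.0677 -0.0104] t 8.85 F [ 0.8333  0.2477 -0.0319] gap 0.04705710274635082 j6 38.89749376286174 jawyaw 45.95814227346958
```

```bash
python3 -m pendant '[[[-0.1,0,0],[0.0,0.003,0.012],-0.1],[[-0.22,0,0],[0,0.008,0.032],-0.1],[[-0.35,0,0],[0,0.012,0.052],-0.1],[[-0.48,0,0],[0,0.016,0.068],-0.1],[[-0.57,0,0],[0,0.0174,0.076],-0.1],[[-0.594,0,0],[0.01,0.0174,0.0773],-0.1],[[-0.594,0,0],[0.03,0.0174,0.0773],-0.1],[[-0.594,0,0],[0.05,0.0174,0.0773],-0.1],[[-0.594,0,0],[0.06,0.0174,0.0773],-0.1],[[-0.594,0,0],[0.06,0.0174,0.0773],-0.1]]'; python3 -c "
from plan import *
go((.6715,.095),.09,80)
for n in('side','top'): cv2.imwrite(f'pics/{n}5.png',imaging.snapshot(n))
s=cv2.imread('pics/side5.png'); cv2.imwrite('pics/side5c.png',cv2.resize(s[120:280,200:360],None,fx=3.7,fy=3.7,interpolation=cv2.INTER_CUBIC))
s=cv2.imread('pics/top5.png'); cv2.imwrite('pics/top5c.png',cv2.resize(s[130:260,220:400],None,fx=3.7,fy=3.7,interpolation=cv2.INTER_CUBIC))
"
```

```text
time_s: 9.85
ee_pos: [0.6708, 0.0918, 0.1498]
tool_rot: [101.2, 89.8, -179.3]
wrist_force: [-0.1, 0.5, 1.7]
finger_gap: 0.047
turn [-0.0097 -0.0008 -0.0041] deg [-0.5558 -0.046  -0.2374] shift [ 0.0598 -0.0004  0.0033] | world d [ 0.0007  0.0032 -0.0598] t 9.85 F [-0.1407  0.4915  1.6616] gap 0.04702877516273981 j6 11.255950355900017 jawyaw 79.44428474914345
```

View pics/side5c.png

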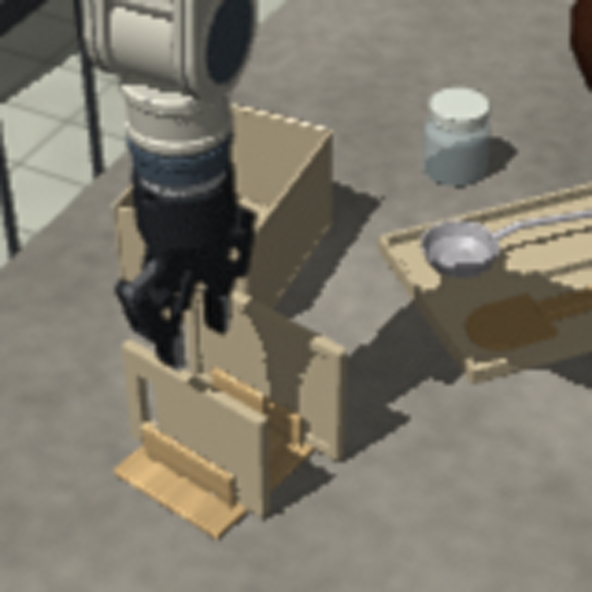

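View pics/top5c.png

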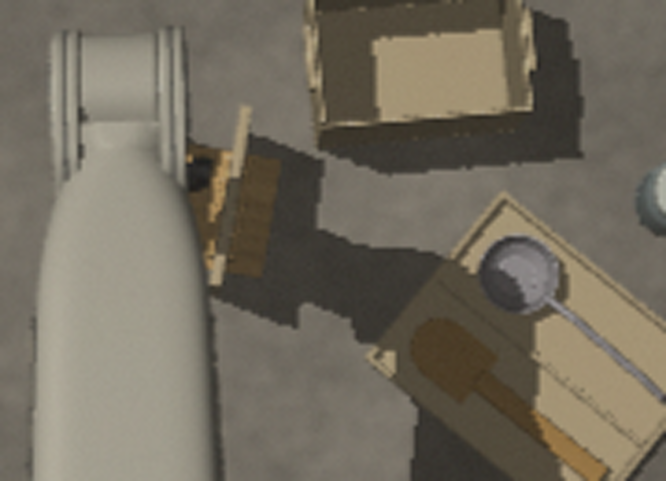

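```bash
python3 -m pendant '[[[-0.01,0,0.0],[0.015,0,0.003],-0.1],[[-0.01,0,-0.004],[0.035,0,0.003],-0.1],[[-0.01,0,-0.004],[0.055,0,0.003],-0.1],[[-0.01,0,-0.004],[0.065,0,0.003],-0.1],[[-0.01,0,-0.004],[0.07,0,0.003],-0.1],[[-0.01,0,-0.004],[0.07,0,0.003],-0.1]]' && python3 -m pendant '[[[0,0,0],[0,0,0],0.2],[[0,0,0],[0,0,0],0.4],[[0,0,0],[0,0,0],0.6],[[0,0,0],[0,0,0],0.8],[[0,0,0],[0,0,0],1],[[0,0,0],[0,0,0],1],[[0,0,0],[0,0,0],1],[[0,0,0],[0,0,0],1]]'
```

```text
time_s: 10.55
ee_pos: [0.6728, 0.0947, 0.0825]
tool_rot: [-89.9, 89.8, -9.9]
wrist_force: [-0.2, 0.1, -0.4]
finger_gap: 0.047
time_s: 11.35
ee_pos: [0.6729, 0.0948, 0.0829]
tool_rot: [-87.1, 89.7, -7.0]
wrist_force: [-0.0, 0.1, 6.0]
finger_gap: 0.009
```

```bash
python3 -m pendant '[[[0,0,0],[-0.005,0,0],1],[[0,0,0],[-0.015,0,0],1],[[0,0,0],[-0.03,0,0],1],[[0,0,0],[-0.05,0,0],1],[[0,0,0],[-0.075,0,0],1],[[0,0,0],[-0.1,0,0],1],[[0,0,0],[-0.12,0,0],1],[[0,0,0],[-0.132,0,0],1],[[0,0,0],[-0.136,0,0],1],[[0,0,0],[-0.136,0,0],1]]'; python3 -c "
from plan import *
go((.442,.368),.218,63.8)
for n in('side','top'): cv2.imwrite(f'pics/{n}6.png',imaging.snapshot(n))
s=cv2.imread('pics/side6.png'); cv2.imwrite('pics/side6c.png',cv2.resize(s[90:280,180:360],None,fx=3.1,fy=3.1,interpolation=cv2.INTER_CUBIC))
"
```

```text
time_s: 12.35
ee_pos: [0.6721, 0.0949, 0.2182]
tool_rot: [-90.1, 89.8, -10.0]
wrist_force: [0.4, 0.4, -1.4]
finger_gap: 0.0088
turn [0.2835 0.0006 0.004 ] deg [16.2406  0.0321  0.227 ] shift [-0.0009  0.2739  0.2292] | world d [-0.2301  0.2731 -0.0002] t 12.35 F [ 0.3544  0.3537 -1.3854] gap 0.008813082229918673 j6 10.937131484026352 jawyaw 80.04062713457984
```

View pics/side6c.png

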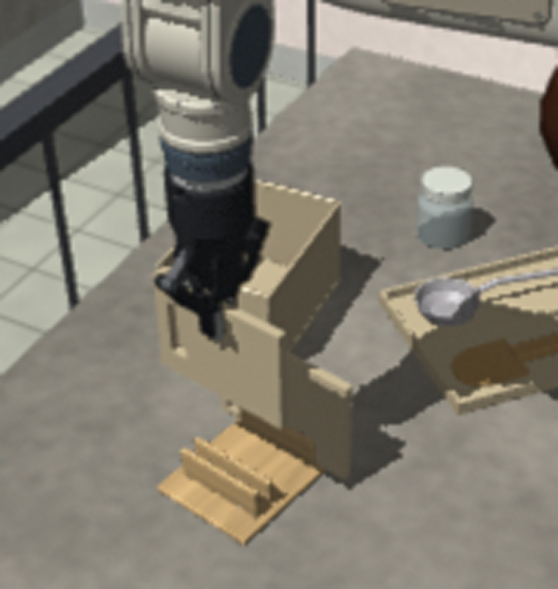

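```bash
python3 -m pendant '[[[0.01,0,0],[0,0.008,0.007],1],[[0.03,0,0],[0,0.028,0.023],1],[[0.06,0,0],[0,0.055,0.046],1],[[0.09,0,0],[0,0.085,0.071],1],[[0.12,0,0],[0,0.115,0.096],1],[[0.15,0,0],[0,0.145,0.121],1],[[0.18,0,0],[0,0.175,0.146],1],[[0.21,0,0],[0,0.205,0.171],1],[[0.24,0,0],[0,0.232,0.194],1],[[0.265,0,0],[0,0.254,0.212],1],[[0.28,0,0],[0,0.268,0.224],1],[[0.283,0,0],[0,0.274,0.229],1]]' && python3 -m pendant '[[[0,0,0],[0,0,0],1],[[0,0,0],[0,0,0],1],[[0,0,0],[0,0,0],1]]'; python3 -c "
from plan import *
go((.442,.368),.218,63.8)
for n in('side','top'): cv2.imwrite(f'pics/{n}7.png',imaging.snapshot(n))
s=cv2.imread('pics/side7.png'); cv2.imwrite('pics/side7c.png',cv2.resize(s[200:420,140:370],None,fx=2.7,fy=2.7,interpolation=cv2.INTER_CUBIC))
s=cv2.imread('pics/top7.png'); cv2.imwrite('pics/top7c.png',cv2.resize(s[180:300,90:250],None,fx=4.5,fy=4.5,interpolation=cv2.INTER_CUBIC))
"
```

```text
time_s: 13.65
ee_pos: [0.4398, 0.3691, 0.2168]
tool_rot: [-80.5, 89.8, -16.6]
wrist_force: [-0.0, -1.0, -1.8]
finger_gap: 0.0095
time_s: 13.95
ee_pos: [0.4424, 0.3671, 0.217]
tool_rot: [-77.6, 89.8, -13.8]
wrist_force: [1.1, 0.3, -1.1]
finger_gap: 0.0092
turn [-0.0005  0.0009  0.0039] deg [-0.0282  0.0491  0.2236] shift [-0.001   0.0008  0.0006] | world d [-0.0004  0.0009  0.001 ] t 13.95 F [ 1.1011  0.3013 -1.063 ] gap 0.009238132351261443 j6 57.63610104454988 jawyaw 63.77192964384006
```

View pics/side7c.png

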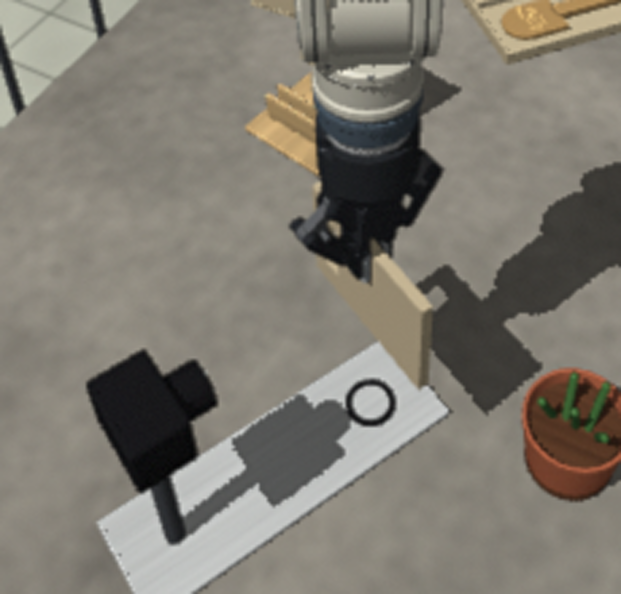

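View pics/top7c.png

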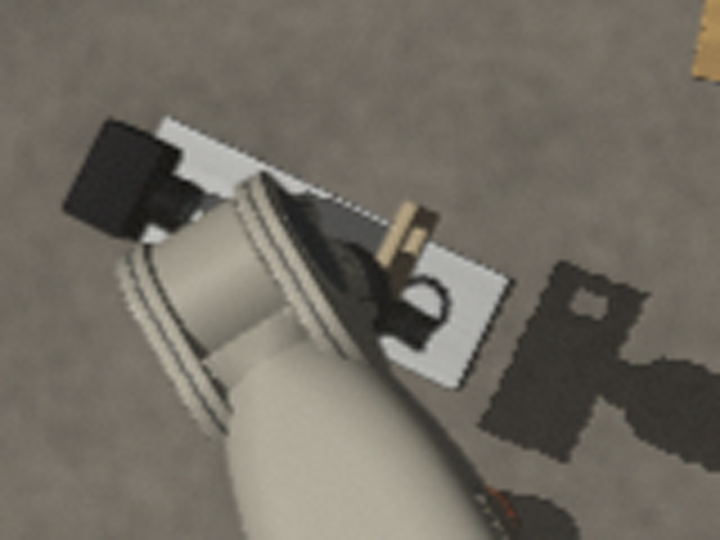

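View pics/top7.png

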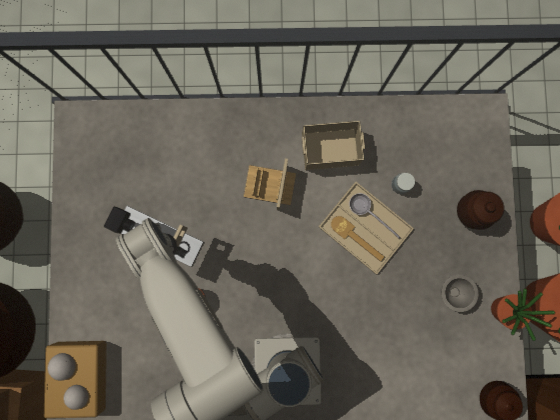

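The board is held upright between the lens and the mark's far side, with the hole visible. The lid is still in its slot, and the paddle lies in the tray at (357,240). Last, I'll compare the board's and paddle's measured positions with the targets.

```bash
python3 -c "
from plan import *
u=lambda a:np.array([np.cos(np.radians(a)),np.sin(np.radians(a)),0])
C=np.array([.442,.368,.2]); e=-u(-26.3)*.075; n=u(63.7)*.005
for z in(.055,-.055):
  for s in(1,-1): print(z,s,(proj('side',C+e+s*n+[0,0,z])[0]-[140,200])*2.7)
  
for s in(1,-1): print('far top',s,(proj('top',C-e+s*n+[0,0,.055])[0]-[90,180])*4.5)
im=cv2.imread('pics/top7.png'); m=cv2.inRange(cv2.cvtColor(im,cv2.COLOR_BGR2HSV),(8,135,60),(28,255,255)); m[:, :320]=0; m[:,400:]=0; m[:205]=0; m[270:]=0
c=max(cv2.findContours(m,0,1)[0],key=cv2.contourArea)[:,0]
W=cast('top',c,.017)[:,:2]; S=np.array([.462,-.2625]); q=(W-S)@np.c_[u(49.4)[:2],u(139.4)[:2]]; print(q.min(0),q.max(0),cv2.minAreaRect((W*1000).astype(np.float32)))
"
```

```text
0.055 1 [420.4192 310.0923]
0.055 -1 [431.0474 303.272 ]
-0.055 1 [417.0438 388.1096]
-0.055 -1 [426.8114 381.4606]
far top 1 [401.8963 196.91  ]
far top -1 [414.6158 202.9291]
[-0.1103 -0.007 ] [-0.0752  0.0053] ((402.1739501953125, -333.2404479980469), (35.22380065917969, 11.818031311035156), 47.98416519165039)
```

```bash
python3 -c "
from plan import *
u=lambda a:np.array([np.cos(np.radians(a)),np.sin(np.radians(a)),0])
im=cv2.imread('pics/top7.png'); m=cv2.inRange(cv2.cvtColor(im,cv2.COLOR_BGR2HSV),(8,115,60),(28,255,255)); m[:, :327]=0; m[:,390:]=0; m[:212]=0; m[265:]=0
m=cv2.morphologyEx(m,cv2.MORPH_CLOSE,np.ones((3,3)))
c=max(cv2.findContours(m,0,1)[0],key=cv2.contourArea)[:,0]
W=cast('top',c,.016)[:,:2]; S=np.array([.462,-.2625]); q=(W-S)@np.c_[u(49.4)[:2],u(139.4)[:2]]; print(q.min(0),q.max(0),cv2.minAreaRect((W*1000).astype(np.float32)))
s=telemetry.get_state(); print(s['time_s'],s['wrist_force'],s['ee_pos'],s['finger_gap'])
"
```

```text
[-0.1144 -0.0263] [0.1128 0.0315] ((460.0521545410156, -261.80987548828125), (227.1458740234375, 57.580322265625), 49.923919677734375)
14.05 [ 0.3219  0.3889 -1.1842] [0.4424 0.3671 0.217 ] 0.009176070122324062
```

```bash
python3 -m pendant '[[[0,0,0],[-0.001,0,0],1],[[0,0,0],[-0.002,0,0],1],[[0,0,0],[-0.002,0,0],1],[[0,0,0],[-0.002,0,0],1],[[0,0,0],[-0.002,0,0],1]]' && python3 -c "
from bench import r
print(r.job_done())"
```

```text
time_s: 14.55
ee_pos: [0.4418, 0.3678, 0.2192]
tool_rot: [-74.5, 89.8, -10.6]
wrist_force: [-0.7, 0.3, -2.2]
finger_gap: 0.0092
the job is handed in; nothing more can be done
None
```

The paddle is laid in the empty compartment and the small cutting board is held up in front of the camera. I handed the job in at about 14.6 s, and the robot reported no verdict.

- **Paddle:** I set it down by grip and released it only once it touched the tray floor. A later top view shows it flat and centred: paddle_mid is about +9 mm along and +2.5 mm across (target +10 and 0), and its axis is within about 1° of the tray's. The blade points to the ladle-bowl end, so the handle points the same way as the ladle's.
- **Board:** It was lifted straight out of the rack and is held with a 9 mm gap. The TCP is within about 1 mm of my estimate of the mark, and the jaw is within 0.1° of my estimate of the lens axis. From the arm's own readings, the board's middle is at about 0.199 m.
- **Disagreements:** In the side view the board's top corner sat about 7 pixels lower in the 2.7× enlarged crop than predicted, or about 5 mm. That is well inside the 25 mm allowed, and I raised the board 2 mm for it. The two cameras differed by about 2 mm on the mark.
- **Everything else:** The last top view showed the lid, ladle, container and jar where they had been; I judged this by eye and did not measure it.

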